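# Restock the tin dispenser and draw the oldest tin

## Task

Restock the leaning tin dispenser, oldest tin out first: stack the two loose flat tins from the worktop one after the other squarely on top of the two tins already in it, each lying flat on the tin below and in line with it. Then push the dispenser's black tab all the way to the end of its travel, so that the bottom tin is driven out into the tray, and release it so that the slide springs back fully home and the column drops down one place. Leave the spice jar at the right where it stands.

Things in the scene. Friction and masses are not known exactly. Their poses are not given: they have to be found in the camera images.
- magazine: Fixed steel magazine, leaning 25 deg towards the robot about its y axis. Origin: on its floor under the middle of the column, 34 mm above the worktop. z runs up along the leaning column, x across the tins (away from the robot, uphill), y level along the tins from tab end to tray. A square tin has axes parallel to these, x = y = 0, underside at z = 0, 23.6, 47.2, 70.8 mm in places 1 to 4.
- posts (a point): Mid-gap between the front posts: magazine x -32.5, y 0, z 118 mm. Posts are corner angles: front faces at x -32.5 mm cover |y| 37 to 55 mm and carry the leaning column; side legs at |y| 54 mm reach back to x -13 mm, from z 28 mm up to mouths flared out to |y| 58 mm at z 130. So a tin has 3.5 mm play in y. The 74 mm gap between the posts is open for a finger, so are the uphill side and top.
- cheek (a point): Middle of the exit cheek: magazine x 0, y 52.5, z 39 mm. This end plate and its twin at y -52.5 reach from z 28 to 50 mm (rolled-out rims to 58), hold the second tin back and let the bottom tin pass below. Back struts beside them stand at x 34.5 mm, |y| 48 to 59 mm, to z 50 mm.
- tray (a point): Middle of the delivery tray's floor: magazine x 0, y 122, z 0. The tray is the trough's part from y 55 to 187 mm, 69 mm wide inside, with 16 mm lips at its front and end, 10 mm at the back. Tins slide easily on the steel and on each other. The trough's other end is at y -232 mm, with a spring drum 23 mm high reaching to y -247 mm.
- push_slide (a joint): Travel of the push slide along magazine +y, m: 0 at home, 0.125 at its rigid end stop. A spring pulls it home with 4.3 N (home) to 6.3 N (end); with the tins' friction a push takes 10 to 17 N. Its 14 mm high block drives the bottom tin out under the exit cheek and carries the column meanwhile; let go, it snaps home and the column drops one place.
- tab (a point): Middle of the face to push on the slide's upright black tab (moves with the slide). The face looks to magazine -y: push to +y. The tab is 40 mm wide (x), 8 mm thick and stands 18 mm above and 44 mm below this point along magazine z. At home: magazine x 0, y -223, z 56 mm. Space behind it is free.
- old_tin_1: Flat closed fish tin, 101 x 60 mm at the rim, 23.6 mm high, tapering to 93 x 53 mm at the underside, 120 to 190 g. Origin: centre of its underside; x across its width, y along its length, z out of the lid. Turned by 180 deg it is the same. At the start the bottom tin in the dispenser (place 1, the oldest).
- old_tin_2: Flat closed fish tin, 101 x 60 mm at the rim, 23.6 mm high, tapering to 93 x 53 mm at the underside, 120 to 190 g. Origin: centre of its underside; x across its width, y along its length, z out of the lid. Turned by 180 deg it is the same. At the start the second tin in the dispenser (place 2).
- new_tin_1: Flat closed fish tin, 101 x 60 mm at the rim, 23.6 mm high, tapering to 93 x 53 mm at the underside, 120 to 190 g. Origin: centre of its underside; x across its width, y along its length, z out of the lid. Turned by 180 deg it is the same. One of the two loose new tins lying flat on the worktop in front of the dispenser, one to the left, one to the right.
- new_tin_2: Flat closed fish tin, 101 x 60 mm at the rim, 23.6 mm high, tapering to 93 x 53 mm at the underside, 120 to 190 g. Origin: centre of its underside; x across its width, y along its length, z out of the lid. Turned by 180 deg it is the same. The other loose new tin.
- pepper_mill: Tall brown pepper mill, 58 mm wide, 170 mm high, standing at the left, an obstacle; origin at the centre of its underside.
- spice_jar: Spice jar with a dark cap, 41 mm wide, 105 mm high, standing at the right; origin at the centre of its underside. To be left alone.

How it is judged:
By the outcome, as a careful person would: the job done as asked, in the order asked, and still so for the second after the job is handed in, with the robot touching nothing.
It also fails if it takes over 67 s, if anything falls off the work surface, if the arm or the gripper's body presses on something with over 40 N, if the wrist force passes 120 N, or if a joint passes its speed limit or range.

## Robot

A 6-joint arm with a two-finger parallel gripper is mounted at the origin on a cart in front of the work surface, level with it; the furniture and walls round the work are solid. World frame = base frame: x ahead of the robot, y to its left, z up, the work surface at z = 0. Lengths are in m, angles in rad, forces in N, time in s.
With the tool pointing down it reaches from about 0.275 to 0.825 m from the base axis. Payload 4.9 kg.
Tool frame: the origin (TCP) lies between the finger pads; the fingertips stand 11 mm ahead of it and the grasp point (between the pads) lies 8 mm behind it; z points along the fingers, y is the line along which they close (so a half turn about z gives the same grasp; the last joint's range is limited). The gripper opens to 85 mm and grips with 20 to 120 N. Pads are 22 mm wide; open, the fingers measure 114 mm over their backs; the gripper's body (76 mm by 85 mm) begins 54 mm behind the grasp point. The pads swing forward as they close: fully open they stand 13 mm farther back than shut.
Start: joints at [-1.358, 0.326, -0.193, 1.052, 0, 1.437], TCP at [0.187, -0.517, 0.242] pointing down, gripper open.
Joint ranges: [-2.65, 2.65], [-0.97, 1.79], [-1.3, 1.35], [-1.93, 2.1], [-1.47, 1.37], [-3.14, 3.14]. Speed limits (rad/s): [2.57, 2.57, 3.14, 3.14, 3.14, 3.14].

## Interface

Orientations are given as a unit quaternion [x, y, z, w].
In Python, from rig import state, imaging, job gives the robot as it stands.
- The arm moves only by the shell command python3 -m jog 'ROWS' [OPENING] [FORCE]. ROWS is JSON, a list of rows, each a list of 6 numbers: the shift along the tool's x, y, z in mm, then the turn, a rotation vector about the tool's x, y, z in rad. In form: [[dx, dy, dz, ax, ay, az], ...]. A call has exactly 8 rows; each row is the pose to reach, as a shift and turn from the pose commanded when the call began, along the tool's axes at that moment; what a row does not reach only later rows make up. A row lasts 1/10 s, in which the tool goes at most 50 mm and 8.59 degrees, less where a joint would pass 70% of its speed; a pose out of reach is approached as far as the arm can. A call with a gripper value outside its range is refused whole. OPENING is the finger opening in mm, from 0 to 85.4, set as the call begins (- or left out, the last holds). The fingers move at their own pace and stop on an object; FORCE is the grip in N (left out, the last holds). Time passes only in rows, so rows that repeat a pose let the fingers close, or fill a call up. It gives the time, the measured TCP pose, the force, the opening and the grip force at its end, in the units of the state.
- state(): the state, without advancing time (a new reading comes with each control period).
- imaging.read_camera(name): name is "side" or "top"; returns the picture (384x512x3 uint8, red, green, blue); there is no depth.
- imaging.camera_info(name): a dict with "mtx" (3x3 intrinsics, pixels), "dist" ([k1, k2, p1, p2, k3] as OpenCV has them; the pictures are not rectified), "view" (4x4, takes a point from world to camera coordinates). Camera axes: x right, y up, looking along -z (the intrinsics and any distortion apply to the point x, -y, -z); pixel columns grow to the right and rows downward; lengths in m; the calibration is good to about 2 mm. A picture is of the moment at which its call begins. camera_info takes no time and is no camera call.
- job.sign_off(): hands the job in; it is judged then, once.
The state is a dict: "t": time; "joints": joint angles; "dq": joint speeds; "joint_efforts": joint torques, N m; "tool_pos": TCP position; "tool_rot": TCP orientation; "wrist_force": force on the tool from outside, world axes, zero at the start; "moment": the same for the moment, N m; "grip_width": finger opening in m; "gripper_force": force on a finger pad.
Only numpy, scipy, OpenCV 4.12 (cv2) and the standard library are available. Lean on these libraries where they do the work, as an engineer would, in place of code of your own. Each camera call takes 0.05 s, during which the arm holds its last target. There are 200 camera calls.

## Working session

There is one attempt and no reset: what is moved stays moved. The work goes in short steps, Python scripts to look and compute and a shell command to move; the robot and the scene stay as the last step left them, time stands still between calls to the robot, and variables do not carry over. Pictures are saved under pics/ and viewed, at most 10 in all, crops included, and the job is handed in when it is done.

```bash
ls; mkdir -p pics; python3 - <<'E'
from rig import state, imaging
import cv2, numpy as np
np.set_printoptions(precision=4,suppress=True)
for n in("side","top"):
    im=imaging.read_camera(n); cv2.imwrite(f"pics/{n}0.png",cv2.resize(im[:,:,::-1],(800,600),interpolation=cv2.INTER_CUBIC)); cv2.imwrite(f"{n}0_raw.png",im[:,:,::-1])
    c=imaging.camera_info(n); print(n,c)
print(state())
E
```

```text
pics
side {'mtx': array([[403.3282,   0.    , 258.2593],
       [  0.    , 403.3282, 198.3562],
       [  0.    ,   0.    ,   1.    ]]), 'dist': array([0.0169, 0.    , 0.    , 0.    , 0.    ]), 'view': array([[ 0.9996, -0.0117, -0.0259, -0.5393],
       [ 0.0282,  0.5129,  0.858 , -0.1087],
       [ 0.0033, -0.8584,  0.513 , -1.3281],
       [ 0.    ,  0.    ,  0.    ,  1.    ]])}
top {'mtx': array([[410.5406,   0.    , 251.1453],
       [  0.    , 410.5406, 189.4366],
       [  0.    ,   0.    ,   1.    ]]), 'dist': array([-0.1038,  0.    ,  0.    ,  0.    ,  0.    ]), 'view': array([[-0.0007, -1.    ,  0.0005,  0.0184],
       [ 0.9914, -0.0007,  0.1306, -0.571 ],
       [-0.1306,  0.0006,  0.9914, -1.2593],
       [ 0.    ,  0.    ,  0.    ,  1.    ]])}
{'t': 0.1, 'joints': array([-1.3582,  0.3268, -0.1935,  1.052 ,  0.    ,  1.4366]), 'dq': array([-0.0005,  0.0004,  0.0042, -0.002 ,  0.0022, -0.0014]), 'joint_efforts': array([  0.0003, -44.424 ,  26.3039,   0.0079,  -0.0002,  -0.    ]), 'tool_pos': array([ 0.1869, -0.5168,  0.2416]), 'tool_rot': array([ 0.985 ,  0.1725, -0.    , -0.0008]), 'wrist_force': array([ 0.7833, -0.6145,  0.0976]), 'moment': array([ 0.0015,  0.0097, -0.0105]), 'gripper_force': 0.0, 'grip_width': 0.08542745099548836}
```

View pics/side0.png

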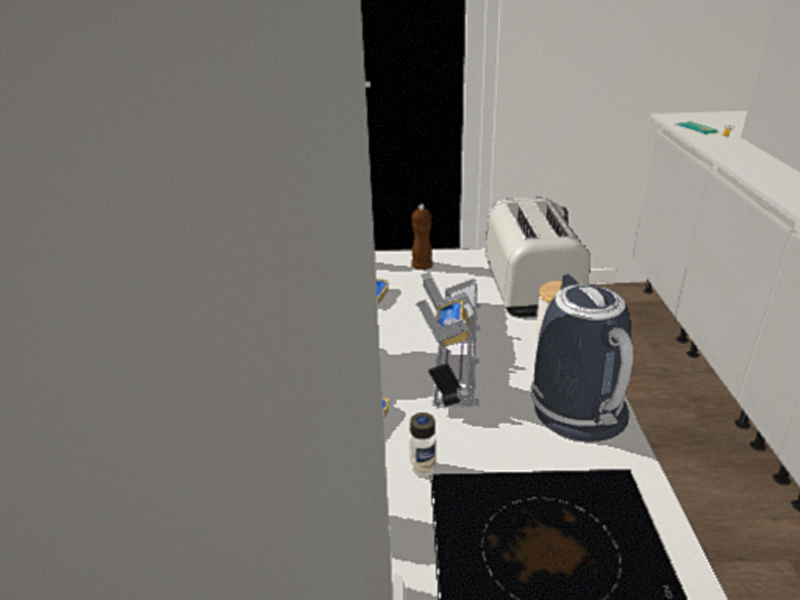

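View pics/top0.png

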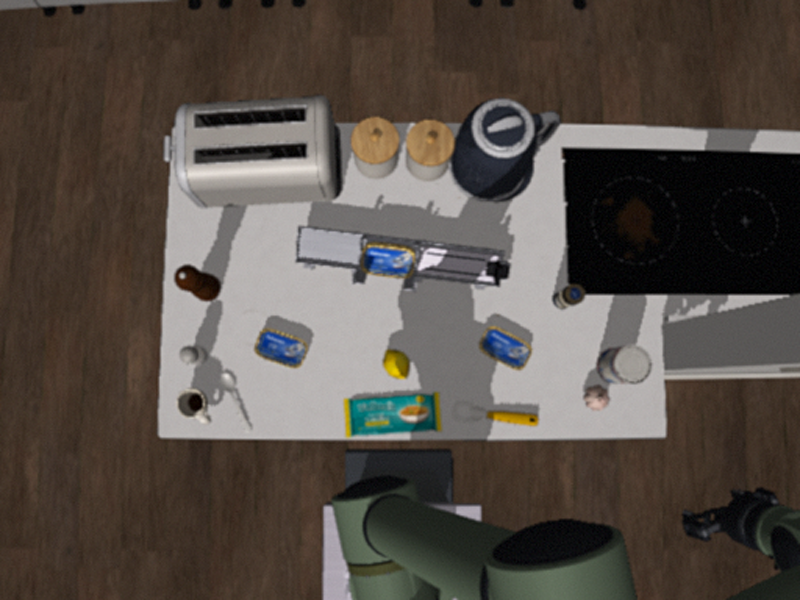

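The side view is largely blocked by the arm. The top view shows the tray on the left (about 300,245 in the view), the column at (388,260), the black tab at (497,270), and loose tins at (282,346) and (507,347). I'll zoom in for the corners.

```bash
python3 - <<'E'
import cv2, numpy as np
im=cv2.imread("top0_raw.png")
def crop(x0,y0,w,h,s): 
    c=cv2.resize(im[y0:y0+h,x0:x0+w],None,fx=s,fy=s,interpolation=cv2.INTER_CUBIC)
    for k in range(0,w,10): cv2.putText(c,str(x0+k),(k*s,8),0,.3,(0,0,255),1); cv2.line(c,(k*s,8),(k*s,14),(0,0,255),1)
    for k in range(0,h,10): cv2.putText(c,str(y0+k),(0,k*s+4),0,.3,(0,0,255),1); cv2.line(c,(20,k*s),(26,k*s),(0,0,255),1)
    return c
A=crop(185,140,150,50,5); B=crop(155,200,50,40,7); C=crop(300,200,50,40,7)
o=np.zeros((540,760,3),np.uint8); o[:250,:750]=A; o[255:535,:350]=B; o[255:535,380:730]=C
cv2.imwrite("pics/crop0.png",o)
E
```

```text
(no output)
```

View pics/crop0.png

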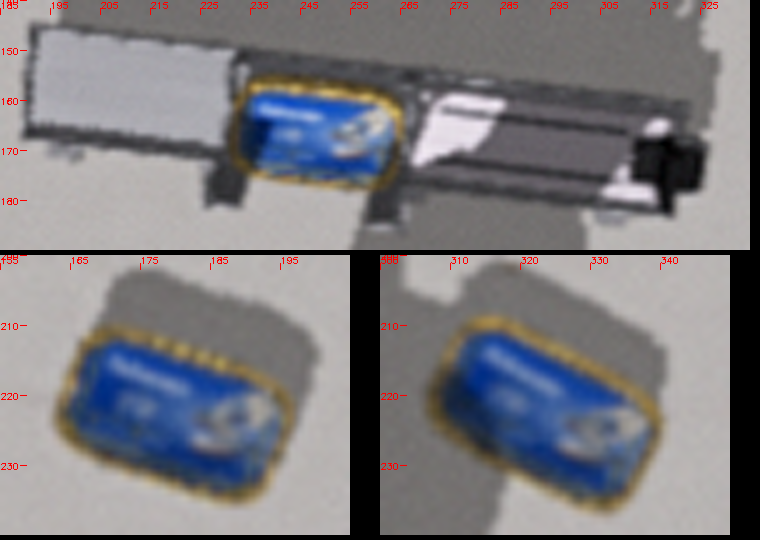

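```bash
cat > lib.py <<'E'
import cv2, numpy as np
from rig import imaging, state
from scipy.spatial.transform import Rotation as R
from scipy.optimize import least_squares
np.set_printoptions(precision=4,suppress=True)
F=np.diag([1,-1,-1.])
def proj(n,P):
    c=imaging.camera_info(n); V=c["view"]
    Q=(np.atleast_2d(P)@V[:3,:3].T+V[:3,3])@F
    return cv2.projectPoints(Q,np.zeros(3),np.zeros(3),c["mtx"],c["dist"])[0].reshape(-1,2)
def ray(n,uv):
    c=imaging.camera_info(n); V=c["view"]
    u=cv2.undistortPoints(np.float64(uv).reshape(-1,1,2),c["mtx"],c["dist"]).reshape(-1,2)
    d=np.c_[u,np.ones(len(u))]@F@V[:3,:3]
    return -V[:3,:3].T@V[:3,3], d
def onplane(n,uv,p0,nrm):
    o,d=ray(n,uv); return o+d*((np.dot(np.subtract(p0,o),nrm))/(d@nrm))[:,None]
def magR(yaw): return R.from_euler("z",yaw)*R.from_euler("y",-25,degrees=True)
def mag(p,P): return np.array([p[0],p[1],.034])+magR(p[2]).apply(P)
def contour(im,x0,y0,w,h,ch="tin"):
    c=im[y0:y0+h,x0:x0+w]; hsv=cv2.cvtColor(c,cv2.COLOR_BGR2HSV)
    m=(hsv[...,1]>90)&(hsv[...,2]>35)
    m=cv2.morphologyEx(m.astype(np.uint8),cv2.MORPH_CLOSE,np.ones((3,3)))
    m=cv2.resize(m*255,None,fx=4,fy=4,interpolation=cv2.INTER_LINEAR)>127
    k=max(cv2.findContours(m.astype(np.uint8),cv2.RETR_EXTERNAL,cv2.CHAIN_APPROX_NONE)[0],key=cv2.contourArea)
    k=cv2.drawContours(np.zeros(m.shape,np.uint8),[k],-1,1,-1); v,u=np.nonzero(k)
    return np.c_[(u+.5)/4-.5+x0,(v+.5)/4-.5+y0]
def rect(P):
    (a,b),(w,h),t=cv2.minAreaRect(np.float32(P)); 
    if w>h: w,h,t=h,w,t+90   # t: dir of short side
    return np.array([a,b]),w,h,(t+90)%180-90
E
python3 - <<'E'
from lib import *
im=cv2.imread("top0_raw.png")
for nm,b in (("L",(155,200,50,40)),("R",(303,203,45,38))):
    P=onplane("top",contour(im,*b),[0,0,.0236],[0,0,1.])[:,:2]*1000
    print(nm,rect(P),P.mean(0))
C=contour(im,225,150,45,32)
def res(p,full=False):
    n=magR(p[2]).apply([0,0,1]); P=onplane("top",C,mag(p,[[0,0,.0472]])[0],n)
    q=magR(p[2]).inv().apply(P-[p[0],p[1],.034])[:,:2]*1000
    r=rect(q); tr=proj("top",mag(p,np.array([[-35.5,188,16],[35.5,188,10]])/1e3))-[[190,167],[191.5,146]]
    tb=proj("top",mag(p,[[0,-.219,.074]]))[0]
    if full: print(r,q.mean(0),tr,tb)
    return np.r_[(r[0]+q.mean(0))/2, r[3]*1.0, tr.ravel()*1.]
s=least_squares(res,[.6,.05,.0],diff_step=1e-3); print(s.x,np.degrees(s.x[2]),s.fun); res(s.x,True)
p=s.x
side=cv2.imread("side0_raw.png")
print("tab side",proj("side",mag(p,np.array([[0,-223,56],[-20,-223,74],[20,-223,74]])/1e3)), "lid side",proj("side",mag(p,np.array([[0,0,47.2]])/1e3)))
for nm,uv in (("mill",[206/800*512,288/600*384]),("jar",[568/800*512,300/600*384])):
    print(nm,onplane("top",[uv],[0,0,0.],[0,0,1.]))
print(proj("side",mag(p,np.array([[-30,50.5,47.2],[-30,-50.5,47.2],[30,-50.5,47.2],[30,50.5,47.2]])/1e3))*800/512)
E
```

```text
L (array([468.9246, 244.5284]), 61.018157958984375, 102.64671325683594, -18.842422485351562) [471.4667 250.7184]
R (array([ 469.1396, -208.8045]), 62.56464385986328, 101.94744110107422, -26.837703704833984) [ 471.9163 -204.9804]
[ 0.6604  0.0271 -0.119 ] -6.818613543832296 [ 0.2084  0.8734 -0.4597 -1.4956  0.0199 -1.2065 -1.0576]
(array([-0.2242, -1.8295]), 67.22201538085938, 106.00711822509766, -0.45966339111328125) [0.6411 3.5762] [[-1.4956  0.0199]
 [-1.2065 -1.0576]] [318.8028 176.0577]
tab side [[283.8537 240.5575]
 [274.5716 237.8633]
 [287.7575 233.4487]] lid side [[288.6139 201.3178]]
mill [[0.5932 0.4099 0.    ]]
jar [[ 0.5673 -0.35    0.    ]]
[[439.3028 307.0352]
 [436.3786 332.3662]
 [463.5876 322.7097]
 [464.8138 297.6413]]
```

Tins measure 61–62 × 102 mm, which is plausible, but the mask centroids disagree with the box centres. I'll move above the right-hand tin now and refine from there with both cameras.

```bash
cat >> lib.py <<'E'
def rows(pos,Rt,frac=(1,)):
    """shift (mm) and turn (rad) in present tool axes to reach pose (pos,Rt)"""
    s=state(); R0=R.from_quat(s["tool_rot"])
    d=R0.inv().apply(np.subtract(pos,s["tool_pos"]))*1000; v=(R0.inv()*Rt).as_rotvec()
    print("t",round(s["t"],2),"row",np.round(d,1),np.round(v,3),"len",round(np.linalg.norm(d)),"deg",round(np.degrees(np.linalg.norm(v)),1))
def down(phi): # tool z down, tool x heading phi deg
    a=np.radians(phi); return R.from_matrix(np.c_[[np.cos(a),np.sin(a),0],[np.sin(a),-np.cos(a),0],[0,0,-1]])
def magtool(yaw): # tool x=mag y, tool y=mag x, tool z=-mag z
    M=magR(yaw).as_matrix(); return R.from_matrix(np.c_[M[:,1],M[:,0],-M[:,2]])
E
python3 - <<'E'
from lib import *
rows([.469,-.209,.15],down(63.2))
E
```

```text
t 0.1 row [ 369.9 -193.4   92. ] [-0.001 -0.001 -0.756] len 427 deg 43.3
```

```bash
python3 -m jog '[[46,-24,5,0,0,-0.09],[92,-48,10,0,0,-0.18],[138,-72,20,0,0,-0.28],[185,-97,40,0,0,-0.38],[231,-121,55,0,0,-0.47],[277,-145,70,0,0,-0.57],[323,-169,80,0,0,-0.66],[370,-193,92,0,0,-0.756]]' 85
python3 - <<'E'
from lib import *
for n in("side","top"):
    im=imaging.read_camera(n)[:,:,::-1]; cv2.imwrite(f"{n}1_raw.png",im)
s=cv2.imread("side1_raw.png"); t=cv2.imread("top1_raw.png")
o=np.zeros((600,800,3),np.uint8)
a=cv2.resize(s[120:320,200:400],(600,600),interpolation=cv2.INTER_CUBIC); o[:,:600]=a
b=cv2.resize(t[180:250,280:350],(200,200)); o[:200,600:]=b
cv2.imwrite("pics/s1.png",o); print(state()["tool_pos"],state()["t"])
E
```

```text
t: 0.9
tool_pos: [0.451, -0.2287, 0.1559]
tool_rot: [0.851, 0.525, -0.0, -0.0]
wrist_force: [-0.1, -0.5, -1.2]
grip_width: 0.0854
gripper_force: 0.0
[ 0.4522 -0.2256  0.155 ] 1.0
```

View pics/s1.png

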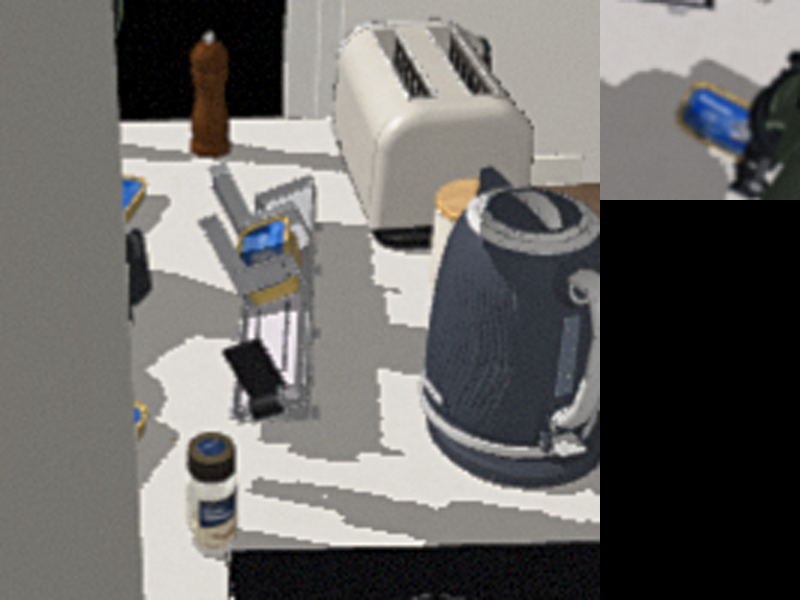

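The side view has a fixed grey panel on the left. The magazine, tab (crop 255,375), lid (265,240) and jar are visible. Next is a joint two-camera fit with an overlay.

```bash
cat >> lib.py <<'E'
def rr(w,l,r,z,n=8): # rounded rectangle outline mm
    P=[]
    for sx,sy,a0 in ((1,1,0),(-1,1,90),(-1,-1,180),(1,-1,270)):
        for a in np.radians(np.linspace(a0,a0+90,n)): P.append([sx*(w/2-r)+r*np.cos(a),sy*(l/2-r)+r*np.sin(a),z])
    return np.array(P)/1e3
def hullmask(im,b,f,thr=None):
    x0,y0,w,h=b; c=cv2.resize(im[y0:y0+h,x0:x0+w],None,fx=4,fy=4,interpolation=cv2.INTER_CUBIC)
    m=f(cv2.cvtColor(c,cv2.COLOR_BGR2HSV).astype(int),c.astype(int)).astype(np.uint8)
    m=cv2.morphologyEx(m,cv2.MORPH_OPEN,np.ones((3,3)))
    k=max(cv2.findContours(m,cv2.RETR_EXTERNAL,cv2.CHAIN_APPROX_NONE)[0],key=cv2.contourArea)
    return (cv2.convexHull(k).reshape(-1,2)+.5)/4-.5+[x0,y0]
def tinf(h,c): return (h[...,1]>100)&(h[...,2]>60)
def darkf(h,c): return h[...,2]<45
def pm(P): # centroid, area, orientation of polygon
    M=cv2.moments(np.float32(P).reshape(-1,1,2)); a=M["m00"]
    return np.array([M["m10"]/a,M["m01"]/a]),abs(a),.5*np.arctan2(2*M["mu11"],M["mu20"]-M["mu02"])
E
python3 - <<'E'
from lib import *
t=cv2.imread("top0_raw.png"); s=cv2.imread("side1_raw.png")
H={}
for k,b in (("L",(155,200,50,40)),("R",(303,203,45,38))):
    h=hullmask(t,b,tinf); 
    P=onplane("top",h,[0,0,.0236],[0,0,1.])[:,:2]*1e3; c,a,o=pm(P); print(k,rect(P),c,a/(101*60),"long dir deg",np.degrees(o)); H[k]=h
hm=hullmask(t,(225,150,45,32),tinf); ht=hullmask(t,(305,155,25,30),darkf); hs=hullmask(s,(268,228,30,34),darkf)
hl=hullmask(s,(275,188,27,26),lambda h,c:(h[...,1]>100)&(h[...,2]>60)&(h[...,0]>85))
hl=hl if len(hl)>4 else None
tab=np.array([[x,y,z] for x in(-20,20) for y in(-223,-215) for z in(12,74)])/1e3
lid=rr(60,101,13,47.2)
def hull(P): return cv2.convexHull(np.float32(P)).reshape(-1,2)
def parts(p):
    return [pm(hull(proj("top",mag(p[:3],lid+[p[3],p[4],0])))),pm(hull(proj("top",mag(p[:3],tab)))),pm(hull(proj("side",mag(p[:3],tab))))]
obs=[pm(hm),pm(ht),pm(hs)]
tray=np.array([[-35.5,188,16],[35.5,188,10]])/1e3
def res(p):
    q=parts(p); r=[a[0]-b[0] for a,b in zip(q,obs)]
    return np.r_[np.concatenate(r),(q[0][2]-obs[0][2])*10,.5*(proj("top",mag(p[:3],tray))-[[190,167],[191.5,146]]).ravel(),p[3]*400,p[4]*400]
sol=least_squares(res,[.66,.027,-.119,0,0]); p=sol.x
print(p,np.degrees(p[2]),sol.fun); print([a[1] for a in obs],[a[1] for a in parts(p)],[a[2] for a in obs],[a[2] for a in parts(p)])
np.save("mag.npy",p)
def draw(im,polys,x0,y0,w,h,sc):
    c=cv2.resize(im[y0:y0+h,x0:x0+w],None,fx=sc,fy=sc,interpolation=cv2.INTER_CUBIC)
    for q,col in polys: cv2.polylines(c,[np.int32(((q-[x0,y0])+.5)*sc*8)],True,col,1,cv2.LINE_AA,3)
    return c
W=lambda n,P:proj(n,mag(p[:3],np.array(P)/1e3))
g=(0,255,0);r=(0,0,255)
posts=[[[-32.5,a*37,40],[-32.5,a*37,130],[-32.5,a*55,130],[-32.5,a*55,40]] for a in(1,-1)]
tr=[[-34.5,55,0],[-34.5,187,0],[34.5,187,0],[34.5,55,0]]
def L(n): return [(hull(proj(n,mag(p[:3],tab))),g),(proj(n,mag(p[:3],lid)),g),(W(n,tr),r)]+[(W(n,q),(255,0,255)) for q in posts]
o=np.zeros((600,800,3),np.uint8)
o[:250,:750]=draw(t,L("top")+[(hm,(255,255,0)),(ht,(255,255,0))],185,140,150,50,5)
o[255:585,:280]=draw(s,L("side"),265,170,56,66,5)
o[255:425,300:500]=draw(s,L("side"),265,226,40,34,5)
o[430:600,300:500]=draw(t,[(H["L"],g)],160,205,40,34,5);o[430:600,520:720]=draw(t,[(H["R"],g)],305,205,40,34,5)
cv2.imwrite("pics/ov.png",o)
E
```

```text
L (array([467.5257, 246.5642]), 49.027442932128906, 90.85436248779297, -18.48992919921875) [468.2774 248.3168] 0.6274005618117744 long dir deg 66.7321236645933
R (array([ 467.5729, -209.5241]), 48.11537170410156, 90.64299011230469, -27.78662109375) [ 468.7185 -207.6115] 0.6082612836379988 long dir deg 56.63314003496704
[ 0.659   0.0264 -0.1184 -0.001   0.0005] -6.786049155768816 [ 0.6688 -0.5766 -0.0304  0.4972  1.0772  0.2686 -0.8805 -0.6371  0.2455
 -0.4974 -0.2936 -0.3813  0.2138]
[379.0625, 145.09375, 232.84375] [600.8545296783559, 81.8396264326293, 295.83345111319795] [np.float64(0.20794011447673202), np.float64(1.0264010357938587), np.float64(0.9967094133756056)] [np.float64(0.11989286389117705), np.float64(-1.5222233711586715), np.float64(0.9036221137091835)]
```

View pics/ov.png

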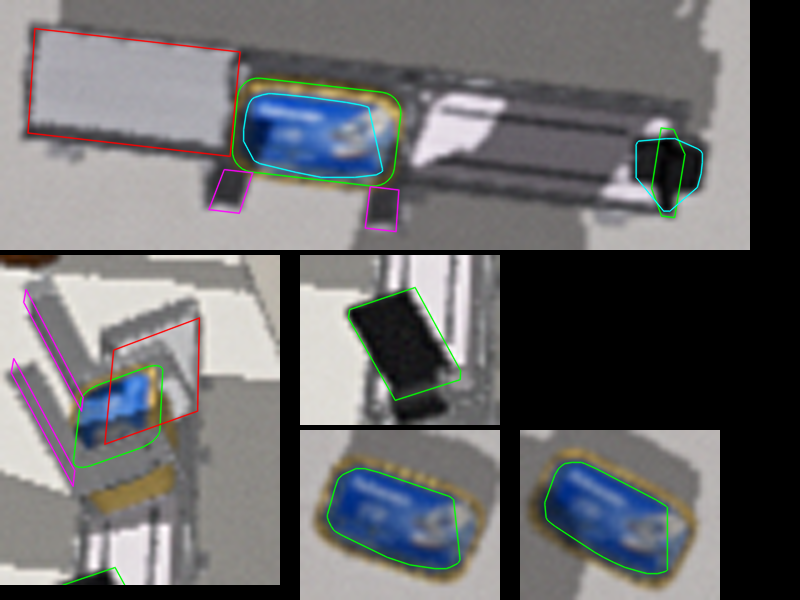

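The overlay fits within about 1 px: tray outline, both post tops at (225,190) and (383,208), the tab in the side view and the lid rim. So the magazine is at (0.6585, 0.0264) with yaw −6.8°. I'll use the first full-rim boxes for the tins (61–62 × 102 mm) and approach the right-hand one.

```bash
python3 - <<'E'
from lib import *
rows([.4690,-.2088,.055],down(63.0))
E
```

```text
t 1.0 row [ 22.2   7.8 100. ] [-0.002 -0.002  0.012] len 103 deg 0.7
```

```bash
python3 -m jog '[[9,3,25,0,0,0.01],[17,6,50,0,0,0.01],[22,8,75,0,0,0.01],[22,8,90,0,0,0.01],[22,8,100,0,0,0.01],[22,8,100,0,0,0.01],[22,8,100,0,0,0.01],[22,8,100,0,0,0.01]]' 85
python3 - <<'E'
from lib import *
rows([.4690,-.2088,.020],down(63.0))
im=imaging.read_camera("top")[:,:,::-1]; cv2.imwrite("pics/g1.png",cv2.resize(im[180:280,270:390],(720,600),interpolation=cv2.INTER_CUBIC))
E
```

```text
t: 1.8
tool_pos: [0.4678, -0.2152, 0.0575]
tool_rot: [0.855, 0.519, 0.0, 0.001]
wrist_force: [0.2, 0.6, -0.0]
grip_width: 0.0847
gripper_force: 0.0
t 1.8 row [ 6.2 -2.  37.5] [ 0.002  0.    -0.007] len 38 deg 0.4
```

```bash
python3 -m jog '[[6,-2,6,0,0,0],[6,-2,14,0,0,0],[6,-2,22,0,0,0],[6,-2,30,0,0,0],[6,-2,37,0,0,0],[6,-2,37,0,0,0],[6,-2,37,0,0,0],[6,-2,37,0,0,0]]' 85
python3 - <<'E'
from lib import *
rows([.4690,-.2088,.020],down(63.0))
E
```

```text
t: 2.65
tool_pos: [0.4685, -0.2084, 0.0198]
tool_rot: [0.854, 0.52, 0.0, 0.0]
wrist_force: [-0.2, -0.3, -0.8]
grip_width: 0.085
gripper_force: 0.0
t 2.65 row [-0.1  0.6 -0.2] [ 0.     0.    -0.007] len 1 deg 0.4
```

Good position. Close with 50 N, then lift.

```bash
python3 -m jog '[[0,0,0,0,0,0],[0,0,0,0,0,0],[0,0,0,0,0,0],[0,0,0,0,0,0],[0,0,0,0,0,0],[0,0,0,0,0,0],[0,0,0,0,0,0],[0,0,0,0,0,0]]' 40 50
python3 -m jog '[[0,0,-3,0,0,0],[0,0,-10,0,0,0],[0,0,-25,0,0,0],[0,0,-45,0,0,0],[0,0,-70,0,0,0],[0,0,-95,0,0,0],[0,0,-120,0,0,0],[0,0,-130,0,0,0]]' 40 50
python3 - <<'E'
from lib import *
p=np.load("mag.npy"); p=np.r_[.6585,.0264,p[2]]
rows(mag(p,[[.003,0,.160]])[0],magtool(p[2])); print(mag(p,[[.003,0,.160]]))
E
```

```text
t: 3.45
tool_pos: [0.4686, -0.2085, 0.0204]
tool_rot: [0.854, 0.52, 0.0, 0.0]
wrist_force: [-0.7, 0.9, 5.7]
grip_width: 0.0582
gripper_force: 52.7
t: 4.25
tool_pos: [0.4695, -0.2089, 0.1523]
tool_rot: [0.854, 0.52, 0.001, 0.002]
wrist_force: [0.1, 1.1, -0.7]
grip_width: 0.0584
gripper_force: 53.8
t 4.25 row [273.1  -1.  -28.1] [-0.428  0.079 -0.353] len 275 deg 32.1
[[0.5941 0.0341 0.1803]]
```

```bash
python3 - <<'E'
from lib import *
p=np.r_[.6585,.0264,np.load("mag.npy")[2]]
rows(mag(p,[[.003,0,.185]])[0],magtool(p[2]))
E
```

```text
t 4.25 row [269.4 -10.8 -50.8] [-0.428  0.079 -0.353] len 274 deg 32.1
```

```bash
python3 -m jog '[[15,-1,-20,-0.02,0,-0.02],[45,-2,-38,-0.07,0.01,-0.06],[85,-4,-50,-0.14,0.02,-0.11],[125,-6,-51,-0.21,0.04,-0.17],[165,-7,-51,-0.28,0.05,-0.23],[205,-9,-51,-0.34,0.06,-0.28],[240,-10,-51,-0.39,0.07,-0.32],[269,-11,-51,-0.428,0.079,-0.353]]' 40 50
python3 -m jog '[[0,0,0,0,0,0],[0,0,0,0,0,0],[0,0,0,0,0,0],[0,0,0,0,0,0],[0,0,0,0,0,0],[0,0,0,0,0,0],[0,0,0,0,0,0],[0,0,0,0,0,0]]' 40 50
python3 - <<'E'
from lib import *
p=np.r_[.6585,.0264,np.load("mag.npy")[2]]
rows(mag(p,[[.003,0,.150]])[0],magtool(p[2]))
s=imaging.read_camera("side")[:,:,::-1];t=imaging.read_camera("top")[:,:,::-1]
cv2.imwrite("side2_raw.png",s);cv2.imwrite("top2_raw.png",t)
def draw(n,im,polys,x0,y0,w,h,sc):
    c=cv2.resize(im[y0:y0+h,x0:x0+w],None,fx=sc,fy=sc,interpolation=cv2.INTER_CUBIC)
    for P in polys: cv2.polylines(c,[np.int32(((proj(n,mag(p,np.array(P)/1e3))-[x0,y0])+.5)*sc*8)],True,(0,255,0),1,cv2.LINE_AA,3)
    return c
st=state(); R0=R.from_quat(st["tool_rot"]); M=magR(p[2])
# tin expected rim and underside in tool: rim 3.6 ahead-of.. rim at z tool -3.6, underside +20
q=lambda w,l,zt: M.inv().apply(st["tool_pos"]+R0.apply(rr(w,l,12,zt))@np.eye(3)-[p[0],p[1],.034])*1e3
sw=lambda P:P
def T(w,l,zt):
    P=rr(w,l,12,zt)[:,[1,0,2]]; return M.inv().apply(st["tool_pos"]+R0.apply(P)-[p[0],p[1],.034])*1e3
polys=[T(60,101,-3.6),T(53,93,20)]+[[[-32.5,a*37,40],[-32.5,a*37,130],[-32.5,a*55,130],[-32.5,a*55,40]] for a in(1,-1)]
o=np.zeros((600,800,3),np.uint8)
o[:600,:360]=draw("side",s,polys,255,120,60,100,6); o[:360,370:790]=draw("top",t,polys,205,130,70,60,6)
cv2.imwrite("pics/h1.png",o)
E
```

```text
t: 5.05
tool_pos: [0.5816, 0.0377, 0.2]
tool_rot: [0.73, 0.649, 0.143, 0.16]
wrist_force: [-0.5, -0.2, -0.8]
grip_width: 0.0577
gripper_force: 54.0
t: 5.85
tool_pos: [0.5823, 0.0354, 0.2006]
tool_rot: [0.731, 0.648, 0.143, 0.16]
wrist_force: [-1.2, 0.8, -1.3]
grip_width: 0.0581
gripper_force: 54.0
t 5.85 row [ 0.   2.2 33.5] [-0.003 -0.001 -0.002] len 34 deg 0.2
```

View pics/h1.png

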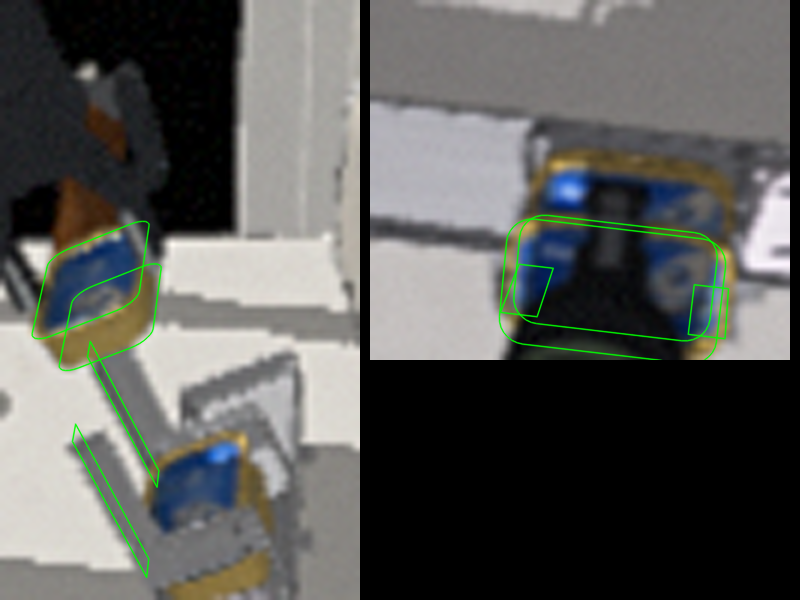

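The tin is held squarely and in line with the tool. In the top crop its ends are near x≈509 and 737, against the predicted 500 and 728, so it may be off along y. I'll measure that.

```bash
python3 - <<'E'
from lib import *
p=np.r_[.6585,.0264,np.load("mag.npy")[2]]
t=cv2.imread("top2_raw.png"); t0=cv2.imread("top0_raw.png")
st=state(); R0=R.from_quat(st["tool_rot"])
held=proj("top",st["tool_pos"]+R0.apply(rr(60,101,12,-3.6)[:,[1,0,2]]))
col=proj("top",mag(p,rr(60,101,12,47.2)))
def span(P,v):
    xs=[]
    for a,b in zip(P,np.roll(P,-1,0)):
        if (a[1]-v)*(b[1]-v)<0: xs.append(a[0]+(b[0]-a[0])*(v-a[1])/(b[1]-a[1]))
    return np.array([min(xs),max(xs)])
def edge(im,v,x0,x1):
    c=im[v].astype(float); s=c.max(1)-c.min(1) # chroma
    g=s[x0:x1]; i=np.nonzero(g>32)[0]
    def sub(i,d): # subpixel at 32
        a,b=g[i-d],g[i]; return x0+i-d*(b-32)/(b-a)
    return np.array([sub(i[0],1),sub(i[-1],-1)])
for nm,im,P,vs in (("held",t,held,range(172,182,2)),("col2",t,col,range(160,166,2)),("col0",t0,col,range(160,174,2))):
    for v in vs:
        e=edge(im,v,218,278); print(nm,v,e,span(P,v),(e-span(P,v)).round(2))
for nm,b,c,phi,vs in (("R",(300,350),[469,-208.8],63.2,range(214,232,3)),("L",(155,205),[468.9,244.5],71.2,range(214,232,3))):
    P=R.from_euler("z",phi-90,degrees=True).apply(rr(60,101,12,23.6))+np.r_[np.array(c)/1e3,0]; P=proj("top",P)
    for v in vs: e=edge(t0,v,*b); print(nm,v,(e-span(P,v)).round(2))
E
```

```text
held 172 [227.1562 265.3235] [226.9745 263.4285] [0.18 1.89]
held 174 [227.     265.6066] [226.7855 263.6761] [0.21 1.93]
held 176 [229.1321 265.6562] [226.5966 263.4322] [2.54 2.22]
held 178 [226.8462 265.125 ] [226.4076 263.1884] [0.44 1.94]
held 180 [226.6667 264.72  ] [226.2186 262.9446] [0.45 1.78]
col2 160 [231.4146 264.2381] [231.8215 264.1021] [-0.41  0.14]
col2 162 [233.6047 264.9583] [231.6295 264.5882] [1.98 0.37]
col2 164 [233.619  264.5833] [231.4374 264.3819] [2.18 0.2 ]
col0 160 [231.4634 264.2143] [231.8215 264.1021] [-0.36  0.11]
col0 162 [233.6591 265.3864] [231.6295 264.5882] [2.03 0.8 ]
col0 164 [233.7391 265.4043] [231.4374 264.3819] [2.3  1.02]
col0 166 [233.4118 265.2564] [231.2454 264.1416] [2.17 1.11]
col0 168 [233.5    262.5862] [231.0533 263.9013] [ 2.45 -1.32]
col0 170 [234.375  260.3478] [230.8894 263.661 ] [ 3.49 -3.31]
col0 172 [231.5909 260.9362] [231.4106 263.4208] [ 0.18 -2.48]
R 214 [-0.23  1.  ]
R 217 [3.1 0.5]
R 220 [ 0.95 -0.42]
R 223 [1.41 0.38]
R 226 [0.2  0.96]
R 229 [-1.12  1.19]
L 214 [-0.04  0.65]
L 217 [-1.19 -1.31]
L 220 [-0.96 -0.62]
L 223 [-0.39  0.35]
L 226 [-0.21  0.13]
L 229 [-1.65 -3.03]
```

The measured offset is about 2 mm toward −y relative to the column, so I'll correct by +2 mm. Next I lower into the mouth in two stages, watching the force.

```bash
python3 - <<'E'
from lib import *
p=np.r_[.6585,.0264,np.load("mag.npy")[2]]
rows(mag(p,[[.003,.002,.150]])[0],magtool(p[2]))
rows(mag(p,[[.003,.002,.080]])[0],magtool(p[2]))
E
```

```text
t 5.95 row [ 1.9  2.3 33.4] [-0.003 -0.001 -0.001] len 34 deg 0.2
t 5.95 row [  1.8   2.6 103.4] [-0.003 -0.001 -0.001] len 103 deg 0.2
```

```bash
python3 -m jog '[[2,2,10,0,0,0],[2,2,22,0,0,0],[2,2,36,0,0,0],[2,2.5,50,0,0,0],[2,2.5,64,0,0,0],[2,2.5,78,0,0,0],[2,2.5,92,0,0,0],[2,2.5,103,0,0,0]]' 40 50
python3 - <<'E'
from lib import *
p=np.r_[.6585,.0264,np.load("mag.npy")[2]]
rows(mag(p,[[.003,.002,.070]])[0],magtool(p[2]))
E
```

```text
t: 6.75
tool_pos: [0.6279, 0.0323, 0.1066]
tool_rot: [0.731, 0.648, 0.143, 0.16]
wrist_force: [-0.0, 0.1, -1.0]
grip_width: 0.0584
gripper_force: 53.9
t 6.75 row [-0.3  0.6  8.9] [-0.004 -0.001 -0.001] len 9 deg 0.3
```

```bash
python3 -m jog '[[0,0.5,2,0,0,0],[0,0.5,4,0,0,0],[0,0.5,6,0,0,0],[0,0.5,8,0,0,0],[0,0.5,9,0,0,0],[0,0.5,9,0,0,0],[0,0.5,9,0,0,0],[0,0.5,9,0,0,0]]' 40 50
python3 - <<'E'
from lib import *
p=np.r_[.6585,.0264,np.load("mag.npy")[2]]
rows(mag(p,[[.003,.002,.0672]])[0],magtool(p[2])); print(state()["wrist_force"])
E
```

```text
t: 7.55
tool_pos: [0.6319, 0.0319, 0.1004]
tool_rot: [0.731, 0.648, 0.143, 0.16]
wrist_force: [-0.5, 0.8, -0.8]
grip_width: 0.0584
gripper_force: 54.0
t 7.55 row [-0.3 -0.5  4.4] [-0.003 -0.001 -0.001] len 4 deg 0.2
[-0.4674  0.764  -0.7531]
```

```bash
python3 -m jog '[[0,0,1,0,0,0],[0,0,2,0,0,0],[0,0,3,0,0,0],[0,0,3,0,0,0],[0,0,3,0,0,0],[0,0,3,0,0,0],[0,0,3,0,0,0],[0,0,3,0,0,0]]' 40 50
python3 -m jog '[[0,0,0,0,0,0],[0,0,0,0,0,0],[0,0,0,0,0,0],[0,0,0,0,0,0],[0,0,0,0,0,0],[0,0,0,0,0,0],[0,0,0,0,0,0],[0,0,0,0,0,0]]' 76 50
```

```text
t: 8.35
tool_pos: [0.6331, 0.0317, 0.0975]
tool_rot: [0.731, 0.648, 0.143, 0.16]
wrist_force: [0.9, -0.0, -0.7]
grip_width: 0.0582
gripper_force: 54.0
t: 9.15
tool_pos: [0.6332, 0.0317, 0.0975]
tool_rot: [0.731, 0.648, 0.143, 0.16]
wrist_force: [0.1, 0.3, 0.3]
grip_width: 0.0756
gripper_force: 0.0
```

```bash
python3 -m jog '[[0,0,-6,0,0,0],[0,0,-18,0,0,0],[0,0,-34,0,0,0],[0,0,-52,0,0,0],[0,0,-72,0,0,0],[0,0,-92,0,0,0],[0,0,-110,0,0,0],[0,0,-120,0,0,0]]' 85 50
python3 - <<'E'
from lib import *
rows([.469,.2445,.13],down(71.2))
E
```

```text
t: 9.95
tool_pos: [0.5831, 0.0377, 0.2089]
tool_rot: [0.73, 0.648, 0.144, 0.161]
wrist_force: [0.4, 0.1, 0.6]
grip_width: 0.085
gripper_force: 0.0
t 9.95 row [ 191.7 -158.4   13.7] [ 0.434 -0.047  0.206] len 249 deg 27.6
```

```bash
python3 -m jog '[[20,-15,-10,0.04,0,0.02],[48,-38,-12,0.1,-0.01,0.05],[78,-62,-10,0.17,-0.02,0.08],[108,-88,-5,0.24,-0.03,0.11],[138,-113,0,0.31,-0.04,0.15],[165,-136,5,0.37,-0.04,0.18],[182,-150,10,0.41,-0.05,0.2],[192,-158,14,0.434,-0.047,0.206]]' 85 50
python3 - <<'E'
from lib import *
p=np.r_[.6585,.0264,np.load("mag.npy")[2]]
rows([.469,.2445,.055],down(71.2))
s=imaging.read_camera("side")[:,:,::-1];t=imaging.read_camera("top")[:,:,::-1]
cv2.imwrite("side3_raw.png",s);cv2.imwrite("top3_raw.png",t)
def draw(n,im,polys,x0,y0,w,h,sc):
    c=cv2.resize(im[y0:y0+h,x0:x0+w],None,fx=sc,fy=sc,interpolation=cv2.INTER_CUBIC)
    for P in polys: cv2.polylines(c,[np.int32(((proj(n,mag(p,P))-[x0,y0])+.5)*sc*8)],True,(0,255,0),1,cv2.LINE_AA,3)
    return c
o=np.zeros((600,800,3),np.uint8); P=[rr(60,101,12,70.8)]
o[:600,:360]=draw("side",s,P,255,160,60,100,6); o[:360,370:790]=draw("top",t,P,210,140,70,60,6)
cv2.imwrite("pics/p1.png",o)
E
```

```text
t: 10.75
tool_pos: [0.4686, 0.246, 0.127]
tool_rot: [0.813, 0.583, -0.002, -0.002]
wrist_force: [0.6, -0.3, 0.1]
grip_width: 0.0847
gripper_force: 0.0
t 10.75 row [-1.2  1.2 72. ] [-0.005  0.001  0.001] len 72 deg 0.3
```

View pics/p1.png

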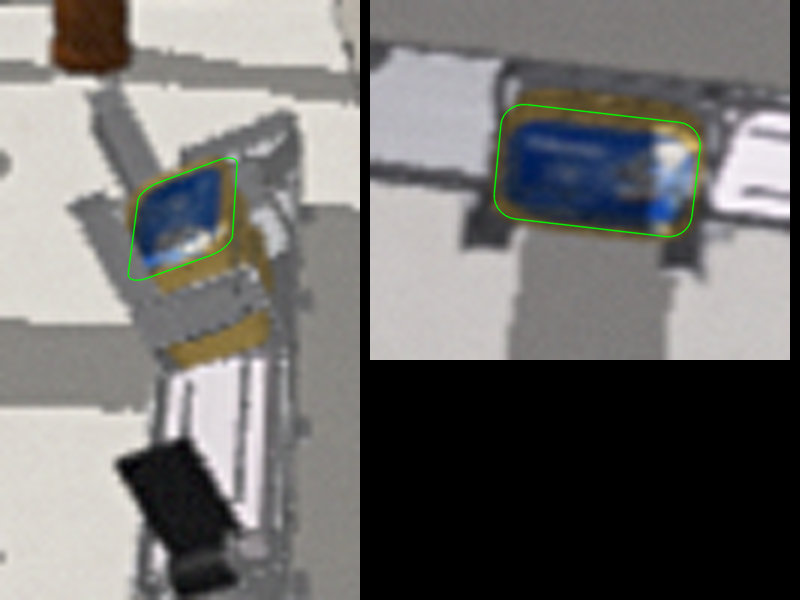

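The new tin lies in place 3, its outline matching the predicted lid (crop 500–705, 105–238) and parallel to the column. Now for the left tin.

```bash
python3 -m jog '[[-1,1,15,0,0,0],[-1,1,35,0,0,0],[-1,1,55,0,0,0],[-1,1,68,0,0,0],[-1,1,72,0,0,0],[-1,1,72,0,0,0],[-1,1,72,0,0,0],[-1,1,72,0,0,0]]' 85 50
python3 - <<'E'
from lib import *
rows([.469,.2445,.020],down(71.2))
E
```

```text
t: 11.65
tool_pos: [0.4706, 0.2436, 0.0566]
tool_rot: [0.813, 0.582, -0.0, -0.001]
wrist_force: [0.6, -0.0, 0.1]
grip_width: 0.0848
gripper_force: 0.0
t 11.65 row [ 0.3 -1.8 36.6] [-0.001 -0.    -0.001] len 37 deg 0.1
```

```bash
python3 -m jog '[[0,-2,6,0,0,0],[0,-2,14,0,0,0],[0,-2,22,0,0,0],[0,-2,30,0,0,0],[0,-2,36,0,0,0],[0,-2,36.5,0,0,0],[0,-2,36.5,0,0,0],[0,-2,36.5,0,0,0]]' 85 50
python3 -m jog '[[0,0,0,0,0,0],[0,0,0,0,0,0],[0,0,0,0,0,0],[0,0,0,0,0,0],[0,0,0,0,0,0],[0,0,0,0,0,0],[0,0,0,0,0,0],[0,0,0,0,0,0]]' 40 50
```

```text
t: 12.45
tool_pos: [0.468, 0.2442, 0.0193]
tool_rot: [0.813, 0.582, -0.001, -0.001]
wrist_force: [0.3, -0.3, -0.6]
grip_width: 0.0852
gripper_force: 0.0
t: 13.25
tool_pos: [0.468, 0.2442, 0.0199]
tool_rot: [0.813, 0.582, -0.001, -0.001]
wrist_force: [-1.5, -0.0, 5.2]
grip_width: 0.0582
gripper_force: 52.8
```

```bash
python3 -m jog '[[0,0,-3,0,0,0],[0,0,-10,0,0,0],[0,0,-25,0,0,0],[0,0,-45,0,0,0],[0,0,-70,0,0,0],[0,0,-100,0,0,0],[0,0,-130,0,0,0],[0,0,-145,0,0,0]]' 40 50
python3 - <<'E'
from lib import *
p=np.r_[.6585,.0264,np.load("mag.npy")[2]]
rows(mag(p,[[.003,0,.195]])[0],magtool(p[2]))
E
```

```text
t: 14.05
tool_pos: [0.4693, 0.2444, 0.1673]
tool_rot: [0.813, 0.582, 0.001, -0.0]
wrist_force: [0.0, 0.1, -2.0]
grip_width: 0.0582
gripper_force: 53.9
t 14.05 row [-161.8  171.5  -45. ] [-0.434  0.044 -0.207] len 240 deg 27.7
```

```bash
python3 -m jog '[[-10,10,-15,-0.02,0,-0.01],[-30,32,-32,-0.07,0.01,-0.03],[-55,58,-44,-0.14,0.01,-0.07],[-80,85,-45,-0.21,0.02,-0.1],[-105,111,-45,-0.28,0.03,-0.13],[-130,138,-45,-0.35,0.04,-0.17],[-150,159,-45,-0.4,0.04,-0.19],[-162,171,-45,-0.434,0.044,-0.207]]' 40 50
python3 -m jog '[[0,0,0,0,0,0],[0,0,0,0,0,0],[0,0,0,0,0,0],[0,0,0,0,0,0],[0,0,0,0,0,0],[0,0,0,0,0,0],[0,0,0,0,0,0],[0,0,0,0,0,0]]' 40 50
python3 - <<'E'
from lib import *
p=np.r_[.6585,.0264,np.load("mag.npy")[2]]
t=imaging.read_camera("top")[:,:,::-1]; cv2.imwrite("top4_raw.png",t)
st=state(); R0=R.from_quat(st["tool_rot"]); print(magR(p[2]).inv().apply(st["tool_pos"]-[p[0],p[1],.034]))
rows(mag(p,[[.003,0,.105]])[0],magtool(p[2]))
held=proj("top",st["tool_pos"]+R0.apply(rr(60,101,12,-3.6)[:,[1,0,2]]))
col=proj("top",mag(p,rr(60,101,12,70.8)))
def draw(im,polys,x0,y0,w,h,sc):
    c=cv2.resize(im[y0:y0+h,x0:x0+w],None,fx=sc,fy=sc,interpolation=cv2.INTER_CUBIC)
    for P in polys: cv2.polylines(c,[np.int32(((P-[x0,y0])+.5)*sc*8)],True,(0,255,0),1,cv2.LINE_AA,3)
    return c
cv2.imwrite("pics/h2.png",draw(t,[held,col],215,145,65,50,12)[:600,:780])
E
```

```text
t: 14.85
tool_pos: [0.5778, 0.0336, 0.2091]
tool_rot: [0.73, 0.648, 0.142, 0.162]
wrist_force: [-0.6, 0.7, -1.3]
grip_width: 0.058
gripper_force: 53.9
t: 15.65
tool_pos: [0.5779, 0.0356, 0.2088]
tool_rot: [0.73, 0.649, 0.142, 0.161]
wrist_force: [0.6, -0.7, -1.7]
grip_width: 0.0582
gripper_force: 53.9
[ 0.0003 -0.0004  0.1927]
t 15.7 row [ 0.6  3.  87.7] [-0.004  0.002  0.001] len 88 deg 0.2
```

View pics/h2.png

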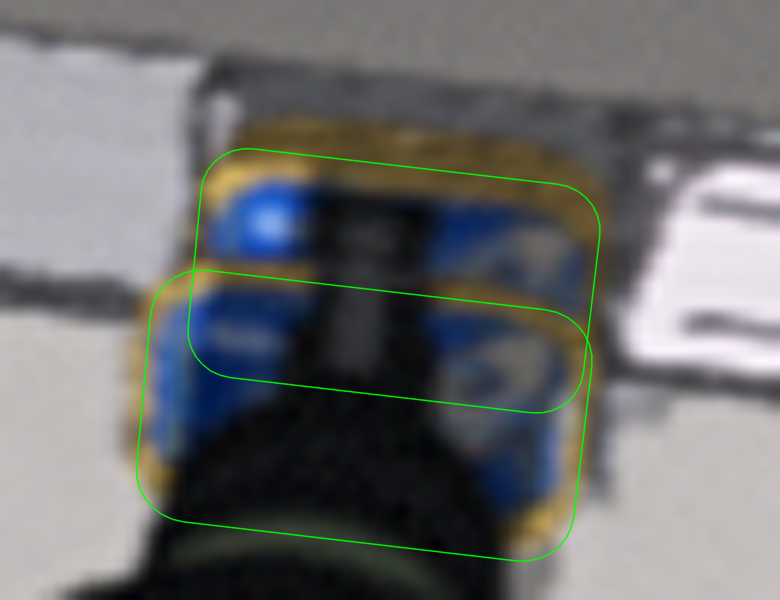

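The held tin's ends (133 and 585) are only about 0.4 px left of the prediction, and the column about 0.2 px right, so I'll shift about −1.5 mm in y. Lower to place 4.

```bash
python3 -m jog '[[-1,3,10,0,0,0],[-1,3,20,0,0,0],[-1,3,32,0,0,0],[-1,3,44,0,0,0],[-1,3,56,0,0,0],[-1,3,68,0,0,0],[-1,3,80,0,0,0],[-1,3,88,0,0,0]]' 40 50
python3 - <<'E'
from lib import *
p=np.r_[.6585,.0264,np.load("mag.npy")[2]]
rows(mag(p,[[.003,-.0015,.0915]])[0],magtool(p[2]))
E
```

```text
t: 16.5
tool_pos: [0.6172, 0.0296, 0.1287]
tool_rot: [0.73, 0.649, 0.141, 0.161]
wrist_force: [-0.2, 0.1, -1.1]
grip_width: 0.0584
gripper_force: 53.9
t 16.5 row [ 0.2  0.6 11.8] [-0.005  0.002  0.   ] len 12 deg 0.3
```

```bash
python3 -m jog '[[0,0.5,2,0,0,0],[0,0.5,4,0,0,0],[0,0.5,6,0,0,0],[0,0.5,8,0,0,0],[0,0.5,10,0,0,0],[0,0.5,11.5,0,0,0],[0,0.5,12,0,0,0],[0,0.5,12,0,0,0]]' 40 50
python3 - <<'E'
from lib import *
p=np.r_[.6585,.0264,np.load("mag.npy")[2]]
rows(mag(p,[[.003,-.0015,.0915]])[0],magtool(p[2]))
E
```

```text
t: 17.3
tool_pos: [0.6225, 0.029, 0.1194]
tool_rot: [0.73, 0.649, 0.142, 0.161]
wrist_force: [0.4, -0.2, -1.6]
grip_width: 0.0582
gripper_force: 53.9
t 17.3 row [ 0.2 -0.4  1.2] [-0.004  0.002  0.   ] len 1 deg 0.2
```

Seated to about 2 mm. Lower 1.5 mm, release and retreat.

```bash
python3 -m jog '[[0,0,0.5,0,0,0],[0,0,1,0,0,0],[0,0,1.5,0,0,0],[0,0,1.5,0,0,0],[0,0,1.5,0,0,0],[0,0,1.5,0,0,0],[0,0,1.5,0,0,0],[0,0,1.5,0,0,0]]' 40 50
python3 -m jog '[[0,0,0,0,0,0],[0,0,0,0,0,0],[0,0,0,0,0,0],[0,0,0,0,0,0],[0,0,0,0,0,0],[0,0,0,0,0,0],[0,0,0,0,0,0],[0,0,0,0,0,0]]' 76 50
python3 -m jog '[[0,0,-6,0,0,0],[0,0,-18,0,0,0],[0,0,-34,0,0,0],[0,0,-52,0,0,0],[0,0,-72,0,0,0],[0,0,-92,0,0,0],[0,0,-105,0,0,0],[0,0,-110,0,0,0]]' 85 50
python3 - <<'E'
from lib import *
p=np.r_[.6585,.0264,np.load("mag.npy")[2]]
rows(mag(p,[[0,-.250,.150]])[0],magtool(p[2]))
E
```

```text
t: 18.1
tool_pos: [0.6231, 0.0289, 0.1183]
tool_rot: [0.73, 0.649, 0.142, 0.161]
wrist_force: [-3.4, 0.4, 3.2]
grip_width: 0.0584
gripper_force: 54.4
t: 18.9
tool_pos: [0.6232, 0.0289, 0.1182]
tool_rot: [0.73, 0.649, 0.142, 0.161]
wrist_force: [-0.2, 0.3, 0.3]
grip_width: 0.0758
gripper_force: 0.1
t: 19.7
tool_pos: [0.5776, 0.0347, 0.2206]
tool_rot: [0.73, 0.648, 0.143, 0.162]
wrist_force: [0.9, -0.3, 0.4]
grip_width: 0.085
gripper_force: 0.0
t 19.7 row [-248.6   -5.3   53.8] [-0.     0.001  0.001] len 254 deg 0.1
```

```bash
python3 -m jog '[[-20,-1,-5,0,0,0],[-55,-1,-5,0,0,0],[-95,-2,0,0,0,0],[-135,-3,10,0,0,0],[-175,-4,25,0,0,0],[-210,-5,40,0,0,0],[-238,-5,50,0,0,0],[-249,-5,54,0,0,0]]' 0 40
python3 - <<'E'
from lib import *
p=np.r_[.6585,.0264,np.load("mag.npy")[2]]
rows(mag(p,[[0,-.247,.053]])[0],magtool(p[2]))
s=imaging.read_camera("side")[:,:,::-1];t=imaging.read_camera("top")[:,:,::-1]
cv2.imwrite("side5_raw.png",s);cv2.imwrite("top5_raw.png",t)
def draw(n,im,polys,x0,y0,w,h,sc):
    c=cv2.resize(im[y0:y0+h,x0:x0+w],None,fx=sc,fy=sc,interpolation=cv2.INTER_CUBIC)
    for P in polys: cv2.polylines(c,[np.int32(((proj(n,mag(p,P))-[x0,y0])+.5)*sc*8)],True,(0,255,0),1,cv2.LINE_AA,3)
    return c
o=np.zeros((600,800,3),np.uint8); P=[rr(60,101,12,94.4)]
o[:600,:360]=draw("side",s,P,255,160,60,100,6); o[:360,370:790]=draw("top",t,P,210,140,70,60,6)
cv2.imwrite("pics/p2.png",o)
E
```

```text
t: 20.5
tool_pos: [0.5653, -0.2174, 0.1664]
tool_rot: [0.731, 0.647, 0.141, 0.161]
wrist_force: [0.4, 0.1, -0.1]
grip_width: -0.0
gripper_force: 0.0
t 20.5 row [ 6.4  2.3 93.9] [-0.005  0.003 -0.002] len 94 deg 0.3
```

View pics/p2.png

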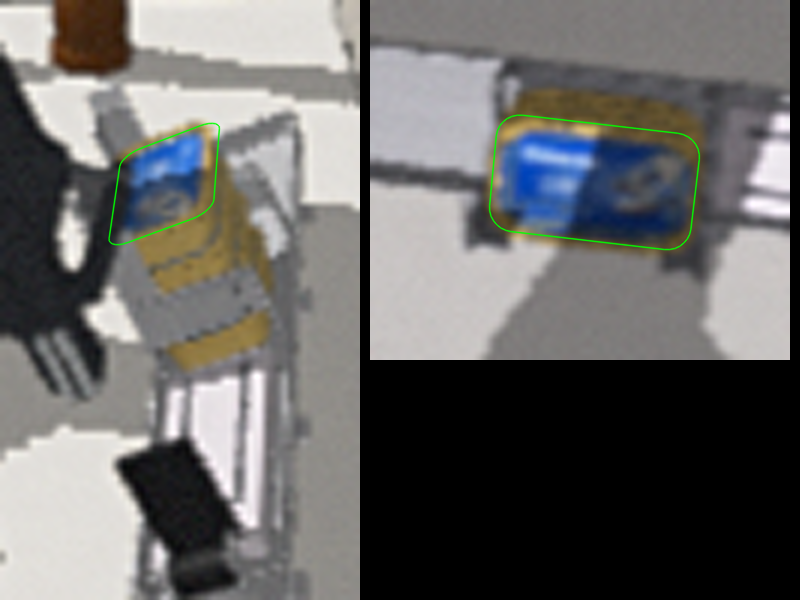

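All four tins are stacked in line: the lid outline fits at place 4 in both views. The tab is at home in the side view. Now lower the closed fingers behind the tab.

```bash
python3 -m jog '[[3,2,12,0,0,0],[5,2,26,0,0,0],[5,2,42,0,0,0],[5,2,58,0,0,0],[5,2,74,0,0,0],[5,2,86,0,0,0],[5,2,94,0,0,0],[5,2,94,0,0,0]]' 0 40
python3 - <<'E'
from lib import *
p=np.r_[.6585,.0264,np.load("mag.npy")[2]]
st=state(); print(magR(p[2]).inv().apply(st["tool_pos"]-[p[0],p[1],.034])*1e3, st["wrist_force"])
rows(mag(p,[[0,-.234,.053]])[0],magtool(p[2]))
E
```

```text
t: 21.4
tool_pos: [0.6073, -0.2138, 0.0817]
tool_rot: [0.73, 0.649, 0.142, 0.16]
wrist_force: [-0.5, 0.3, 0.3]
grip_width: -0.0
gripper_force: 0.0
[  -0.1614 -244.5596   52.7263] [-0.4612  0.2951  0.2872]
t 21.4 row [10.6  0.2 -0.3] [-0.005  0.     0.001] len 11 deg 0.3
```

```bash
python3 -m jog '[[5,0,0,0,0,0],[9,0,0,0,0,0],[14,0,0,0,0,0],[20,0,0,0,0,0],[28,0,0,0,0,0],[36,0,0,0,0,0],[44,0,0,0,0,0],[52,0,0,0,0,0]]' 0 40
python3 -m jog '[[8,0,0,0,0,0],[16,0,0,0,0,0],[24,0,0,0,0,0],[32,0,0,0,0,0],[40,0,0,0,0,0],[48,0,0,0,0,0],[56,0,0,0,0,0],[64,0,0,0,0,0]]' 0 40
python3 - <<'E'
from lib import *
p=np.r_[.6585,.0264,np.load("mag.npy")[2]]
st=state(); print(magR(p[2]).inv().apply(st["tool_pos"]-[p[0],p[1],.034])*1e3, magR(p[2]).inv().apply(st["wrist_force"]))
E
```

```text
t: 22.2
tool_pos: [0.6135, -0.166, 0.0836]
tool_rot: [0.731, 0.647, 0.14, 0.163]
wrist_force: [-2.8, -8.1, 0.1]
grip_width: 0.0001
gripper_force: 4.4
t: 23.0
tool_pos: [0.6214, -0.1023, 0.0835]
tool_rot: [0.731, 0.647, 0.14, 0.164]
wrist_force: [-1.0, -8.2, 1.2]
grip_width: -0.0002
gripper_force: 4.3
[   1.3091 -132.1749   54.0584] [ 0.4749 -8.2399  1.1537]
```

```bash
python3 -m jog '[[4,0,0,0,0,0],[8,0,0,0,0,0],[12,0,0,0,0,0],[15,0,0,0,0,0],[17,0,0,0,0,0],[19,0,0,0,0,0],[20,0,0,0,0,0],[20,0,0,0,0,0]]' 0 40
python3 -m jog '[[0.5,0,0,0,0,0],[1,0,0,0,0,0],[1.5,0,0,0,0,0],[2,0,0,0,0,0],[2.5,0,0,0,0,0],[3,0,0,0,0,0],[3,0,0,0,0,0],[3,0,0,0,0,0]]' 0 40
python3 - <<'E'
from lib import *
p=np.r_[.6585,.0264,np.load("mag.npy")[2]]
st=state(); print(magR(p[2]).inv().apply(st["tool_pos"]-[p[0],p[1],.034])*1e3, magR(p[2]).inv().apply(st["wrist_force"]))
E
```

```text
t: 23.8
tool_pos: [0.6238, -0.0823, 0.0835]
tool_rot: [0.731, 0.647, 0.14, 0.163]
wrist_force: [-0.2, -7.1, 2.8]
grip_width: -0.0003
gripper_force: 3.8
t: 24.6
tool_pos: [0.6242, -0.0796, 0.0835]
tool_rot: [0.731, 0.647, 0.14, 0.164]
wrist_force: [-0.9, -8.0, 1.3]
grip_width: -0.0002
gripper_force: 4.0
[   1.3895 -109.2871   54.0243] [ 0.5637 -8.0179  1.1999]
```

```bash
python3 -m jog '[[0.5,0,0,0,0,0],[1,0,0,0,0,0],[1.5,0,0,0,0,0],[2,0,0,0,0,0],[2.5,0,0,0,0,0],[3,0,0,0,0,0],[3.5,0,0,0,0,0],[3.5,0,0,0,0,0]]' 0 40
python3 - <<'E'
from lib import *
p=np.r_[.6585,.0264,np.load("mag.npy")[2]]
st=state(); print(magR(p[2]).inv().apply(st["tool_pos"]-[p[0],p[1],.034])*1e3, magR(p[2]).inv().apply(st["wrist_force"]))
E
```

```text
t: 25.4
tool_pos: [0.6242, -0.0789, 0.0836]
tool_rot: [0.732, 0.646, 0.138, 0.165]
wrist_force: [-1.6, -15.1, 1.1]
grip_width: -0.0002
gripper_force: 7.8
[   1.3729 -108.5911   54.0946] [  0.6047 -15.1916   0.9345]
```

```bash
python3 -m jog '[[0.5,0,0,0,0,0],[1,0,0,0,0,0],[1.5,0,0,0,0,0],[2,0,0,0,0,0],[2.5,0,0,0,0,0],[3,0,0,0,0,0],[3,0,0,0,0,0],[3,0,0,0,0,0]]' 0 40
python3 - <<'E'
from lib import *
p=np.r_[.6585,.0264,np.load("mag.npy")[2]]
st=state(); print(magR(p[2]).inv().apply(st["tool_pos"]-[p[0],p[1],.034])*1e3, magR(p[2]).inv().apply(st["wrist_force"]))
E
```

```text
t: 26.2
tool_pos: [0.6242, -0.0788, 0.0837]
tool_rot: [0.733, 0.645, 0.136, 0.167]
wrist_force: [-5.4, -23.3, 2.5]
grip_width: 0.0002
gripper_force: 11.7
[   1.3726 -108.5657   54.1809] [ -1.33   -23.8019   3.3659]
```

The stop is reached: the force rises to 24 N with no further motion. Pull back quickly and clear the tab.

```bash
python3 -m jog '[[-40,0,0,0,0,0],[-90,0,0,0,0,0],[-135,0,0,0,0,0],[-152,0,0,0,0,0],[-152,0,0,0,0,0],[-152,0,0,0,0,0],[-152,0,-2,0,0,0],[-152,0,-4,0,0,0]]' 0 40
python3 -m jog '[[0,0,-10,0,0,0],[0,0,-30,0,0,0],[0,0,-55,0,0,0],[0,0,-80,0,0,0],[0,0,-105,0,0,0],[0,-30,-125,0,0,0],[0,-60,-130,0,0,0],[0,-80,-130,0,0,0]]' 0 40
python3 - <<'E'
from lib import *
p=np.r_[.6585,.0264,np.load("mag.npy")[2]]
print(state()["tool_pos"])
s=imaging.read_camera("side")[:,:,::-1];t=imaging.read_camera("top")[:,:,::-1]
cv2.imwrite("side6_raw.png",s);cv2.imwrite("top6_raw.png",t)
tab=np.array([[-20,-223,12],[-20,-223,74],[20,-223,74],[20,-223,12]])/1e3
def draw(n,im,polys,x0,y0,w,h,sc):
    c=cv2.resize(im[y0:y0+h,x0:x0+w],None,fx=sc,fy=sc,interpolation=cv2.INTER_CUBIC)
    for P in polys: cv2.polylines(c,[np.int32(((proj(n,mag(p,P))-[x0,y0])+.5)*sc*8)],True,(0,255,0),1,cv2.LINE_AA,3)
    return c
o=np.zeros((600,800,3),np.uint8); P=[rr(60,101,12,70.8),tab,rr(60,101,12,23.6)+[0,.125,0]]
o[:325,:800]=draw("top",t,P,180,130,160,65,5); o[328:600,:300]=draw("side",s,P,255,170,75,68,4)[:272]; o[328:600,320:620]=draw("side",s,P,255,215,75,68,4)[:272]
cv2.imwrite("pics/f.png",o)
E
```

```text
t: 27.0
tool_pos: [0.6049, -0.2196, 0.0864]
tool_rot: [0.73, 0.649, 0.142, 0.161]
wrist_force: [-0.5, -0.3, -0.0]
grip_width: -0.0002
gripper_force: 0.0
t: 27.8
tool_pos: [0.4771, -0.2049, 0.1717]
tool_rot: [0.73, 0.649, 0.142, 0.161]
wrist_force: [0.4, -0.5, -0.5]
grip_width: 0.0001
gripper_force: 0.0
[ 0.4771 -0.2049  0.1717]
```

View pics/f.png

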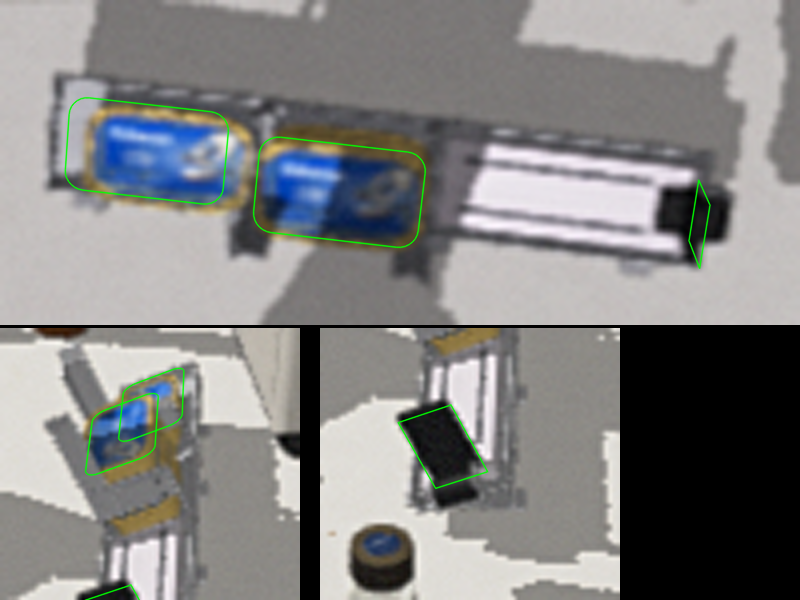

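```bash
python3 - <<'E'
from lib import *
for n,a,b,box in (("top","top0_raw.png","top6_raw.png",(302,155,30,30)),("side","side1_raw.png","side6_raw.png",(268,228,30,34)),("jar","top0_raw.png","top6_raw.png",(350,178,28,24))):
    print(n,[pm(hullmask(cv2.imread(f),box,darkf))[:2] for f in(a,b)])
E
```

```text
top [(array([318.0641, 173.4403]), 145.09375), (array([318.0978, 173.5195]), 141.3125)]
side [(array([284.3111, 242.9691]), 232.84375), (array([284.3297, 243.1094]), 234.96875)]
jar [(array([371.6314, 181.5044]), 98.84375), (array([371.6724, 181.4566]), 97.0625)]
```

The tab is back within 0.1 px of home in both cameras, the jar hasn't moved, the column is one place down and the oldest tin lies in the tray. Handing in.

```bash
python3 -c "
from rig import job; print(job.sign_off())"
```

```text
the job is handed in; nothing more can be done
None
```

The job is handed in after about 28 s: both new tins are stacked in line, the oldest tin lies in the tray, the slide is back home with the column down one place, and the spice jar has not moved.

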